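Fetch the storage box from behind the two jars and stack it

ROBOT

A 6-joint arm with a two-finger parallel gripper is mounted at the origin on a cart in front of the work surface, level with it; the furniture and walls round the work are solid. World frame = base frame: x ahead of the robot, y to its left, z up, the work surface at z = 0. Lengths are in m, angles in degrees, forces in N, time in s.
With the tool pointing down it reaches from about 0.375 to 0.9 m from the base axis. Payload 3.1 kg.
Tool frame: the origin (TCP) lies midway between the tips of the shut fingers; the grasp point (between the pads) lies 19 mm behind it; z points along the fingers, y is the line along which they close (so a half turn about z gives the same grasp; the last joint's range is limited). The gripper opens to 87 mm and grips with 3 to 60 N. Pads are 19 mm wide; open, the fingers measure 117 mm over their backs; the gripper's body (75 mm by 190 mm) begins 51 mm behind the grasp point.
Start: joints at [53.428, 30.224, 82.088, -0, 67.689, -10.227], TCP at [0.277, 0.56, 0.223] pointing down, gripper open.
Joint ranges: [-176.69, 176.69], [-43.24, 126.21], [12.49, 139.97], [-82, 262], [0, 151.66], [-163.58, 163.58]. Speed limits (degrees/s): [159.86, 159.86, 180, 180, 180, 180].

INTERFACE

Orientations are given as a 3x3 rotation matrix whose columns are the frame's x, y, z axes.
In Python, from rig import bot, imaging, order gives the robot as it stands (bot), with the cameras (imaging) and the job (order).
- The arm moves only by the tool shift_gripper, called after "Request:" as name([rows], argument=value, ...), one row to a line, values as JSON. Schema: {"type":"object","properties":{"steps":{"type":"array","items":{"type":"array","items":{"type":"array","items":{"type":"number"},"minItems":7,"maxItems":7},"minItems":1,"maxItems":20},"minItems":1,"maxItems":1},"only":{"type":"string"},"quiet":{"type":"boolean"},"lines":{"type":"string"}},"required":["steps"],"additionalProperties":false}. steps is a list that holds a single list of rows (three levels of brackets), with 1 to 20 rows, each of 7 numbers: dx, dy, dz in normalised numbers (1 is 0.6 m), then a rotation vector rx, ry, rz in normalised numbers (1 is 120 degrees), then the opening from 0.0 (shut) to 1.0 (fully open); each row is the pose to reach, as a shift and turn from the pose commanded when the call began, along the tool's axes at that moment; what a row does not reach only later rows make up. A row lasts 1/10 s, in which the tool goes at most 0.05 m and 8.59 degrees, less where a joint would pass 70% of its speed; a pose out of reach is approached as far as the arm can. The fingers move at their own pace and stop on an object; the grip force is fixed at half the most. Time passes only in rows, so rows that do not move let the fingers close. The tool returns the time, the measured TCP pose, the force, the opening and the grip force at its end. only (a regular expression) keeps the lines of the reply that match it, lines (a string "A,B") keeps lines A to B, and quiet returns only ok. Input that does not fit is refused with a message, and nothing moves.
- bot.read_state(): the state, without advancing time (a new reading comes with each control period).
- imaging.capture(name): name is "scene" or "top"; returns a dict with "color" (420x560x3 uint8, red, green, blue), "K" (3x3 intrinsics, pixels), "D" ([k1, k2, p1, p2, k3] as OpenCV has them; the pictures are not rectified), "view" (4x4, takes a point from world to camera coordinates). Camera axes: x right, y up, looking along -z (the intrinsics and any distortion apply to the point x, -y, -z); pixel columns grow to the right and rows downward; lengths in m; the calibration is good to about 2 mm. A picture is of the moment at which its call begins. There is no depth.
- order.hand_in(): hands the job in; it is judged then, once.
The state is a dict: "time_s": time; "joint_positions": joint angles; "qvel": joint speeds; "tau": joint torques, N m; "position": TCP position; "tcp_rot": TCP orientation; "force": force on the tool from outside, world axes, zero at the start; "moment": the same for the moment, N m; "opening": opening from 0.0 (shut) to 1.0 (fully open); "grasp_force": force on a finger pad.
Only numpy, scipy, OpenCV 4.12 (cv2) and the standard library are available. Lean on these libraries where they do the work, as an engineer would, in place of code of your own. Each camera call takes 0.05 s, during which the arm holds its last target. There are 200 camera calls.

TASK

The flat storage box stands at the back of the wooden board, behind the slim spice jar and the squat jar. First set these two jars aside, both standing on the cork mat; then fetch the box and stack it on the other box like it so that its base locks down over the lid's lugs; last, put the two jars back on the board, each upright on the very spot where it stood at the start. Do not tip anything over, and leave the tin and the salt shaker where they are.

Things in the scene. Friction and masses are not known exactly. Their poses are not given: they have to be found in the camera images.
- board: light wooden serving board, fixed, 140 x 175 x 12 mm (x, y, z); origin at the centre of the underside, top at 12 mm, x from front to back edge, y along the long side. The two jars stand some 36 mm in front of its centre, about 42 mm to either side (which is left or right varies); the box stands some 37 mm behind its centre.
- mat: flat cork mat, fixed, 80 x 160 x 6 mm (x, y, z), the side area; empty at the start; origin at the centre of the underside, its top 6 mm above it; x across, y along the long side. An open shelf (right, 0.49 m up) and wall cabinets (back) overhang the worktop: draw the arm in before swinging it from the right, and carry low.
- box: flat white storage box with grey lid, 60 x 90 mm (x, y), straight sides, lid top at 36 mm, 0.15 kg, on the board behind both jars; origin under its centre. Lid: 2 round lugs 20 mm wide (14 at the tip), 5.5 mm high, at y = -25 and +25 mm. Underside: 2 square recesses 26 mm wide, 7 mm deep, at the same places: it seats 36 mm above the lower box's origin, 3 mm play, either way round.
- base_box: the second box, identical in shape to box (60 x 90 mm, lid top at 36 mm, same lugs), fixed, standing alone on the worktop; origin at the centre of the underside, y along its 90 mm length. The fetched box goes on top of it.
- spice: slim spice jar with a red cap, round, 46 mm across, 96 mm tall, straight sides, 0.11 kg, loose, on the board. Origin at the centre of the underside, z up. The cap spans 76 to 96 mm height (grip at about 82 mm).
- jar: squat round glass jar with a wide dark lid, 63 mm across the lid, 85 mm tall, 0.3 kg, loose, on the board. Origin at the centre of the underside, z up. The lid spans 74 to 85 mm height, the body below is 60 mm across (grip at about 73 mm height).
- tin: bystander: round food tin, 58 mm across, 72 mm tall, loose, left of the board; leave it. Origin at the centre of the underside.
- shaker: bystander: small round glass salt shaker with a grey top, 44 mm across, 90 mm tall, loose, left of the mat and the lone box; leave it. Origin at the centre of the underside.

How it is judged:
By the outcome, as a careful person would: the job done as asked, in the order asked, and still so for the second after the job is handed in, with the robot touching nothing.
It also fails if it takes over 109 s, if anything falls off the work surface, if the arm or the gripper's body presses on something with over 40 N, if the wrist force passes 120 N, or if a joint passes its speed limit or range.

## Working session

There is one attempt and no reset: what is moved stays moved. The work goes in short steps, Python scripts to look and compute and a tool call to move; the robot and the scene stay as the last step left them, time stands still between calls to the robot, and variables do not carry over. Pictures are saved under pics/ and viewed, at most 14 in all, crops included, and the job is handed in when it is done.

```bash
ls; mkdir -p pics; python3 - <<'E'
from rig import bot, imaging, order
import cv2
s=bot.read_state(); print(s)
for n in("scene","top"):
    c=imaging.capture(n); cv2.imwrite(f"pics/{n}0.png",c["color"][:,:,::-1]); print(c["K"],c["D"],c["view"])
E
```

```text
pics
rig.py
{'time_s': 0.0, 'joint_positions': array([ 5.34283586e+01,  3.02793668e+01,  8.21558131e+01, -1.80395544e-03,
        6.76867676e+01, -1.02275435e+01]), 'qvel': array([-0.05268107,  0.0652878 ,  0.00322225, -0.06685935,  0.02912045,
        0.0678246 ]), 'tau': array([-1.31009187e-05, -4.40034413e+01, -1.76597017e+01,  6.32761046e-02,
        5.81085496e-02, -1.56963183e-04]), 'position': array([0.2769007 , 0.55951352, 0.22157049]), 'tcp_rot': array([[-8.96150254e-01,  4.43748997e-01, -1.24475693e-03],
       [ 4.43750605e-01,  8.96148659e-01, -1.72668658e-03],
       [ 3.49271818e-04, -2.09973226e-03, -9.99997735e-01]]), 'force': array([0.18883755, 0.55328132, 1.11437816]), 'moment': array([-0.00255374,  0.02914773,  0.0397317 ]), 'grasp_force': 0.0, 'opening': 1.002491501620353}
[[402.47227891   0.         278.37599537]
 [  0.         402.47227891 210.82565692]
 [  0.           0.           1.        ]] [-0.0030057  0.         0.         0.         0.       ] [[ 0.7597522  -0.64999731 -0.01673614 -0.27250022]
 [ 0.41552988  0.46557459  0.78139313 -0.35744438]
 [-0.50011151 -0.60061951  0.62381462 -0.46067328]
 [ 0.          0.          0.          1.        ]]
[[518.2832188   0.        274.7387882]
 [  0.        518.2832188 212.951888 ]
 [  0.          0.          1.       ]] [-0.10646632  0.          0.          0.          0.        ] [[ 0.02149645 -0.9996951  -0.01214909  0.20097467]
 [ 0.99897427  0.02099337  0.04012095 -0.55239046]
 [-0.03985366 -0.01299909  0.99912097 -1.04876124]
 [ 0.          0.          0.          1.        ]]
```

View pics/scene0.png

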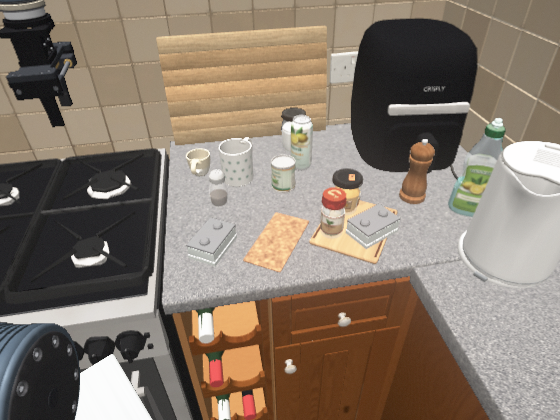

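View pics/top0.png

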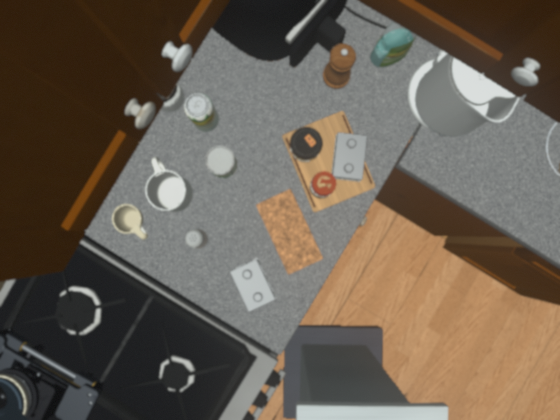

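The top view shows the board at about (328,160), with the dark-lidded jar at (306,143), the red spice cap at (323,183) and the box at (350,156). The mat is at (289,231) and base_box at (252,285). Next I'll enlarge these areas.

```bash
python3 - <<'E'
import cv2
im=cv2.imread("pics/top0.png")
for n,(x,y) in dict(a=(270,105),b=(220,182)).items():
    c=cv2.resize(im[y:y+ (120),x:x+130],None,fx=5,fy=5,interpolation=cv2.INTER_CUBIC); 
    for k in range(0,130,20): cv2.putText(c,str(x+k),(k*5,10),0,.35,(255,255,255)); cv2.putText(c,str(y+k),(0,k*5+4),0,.35,(0,255,255))
    cv2.imwrite(f"pics/top0{n}.png",c)
E
```

```text
(no output)
```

View pics/top0a.png

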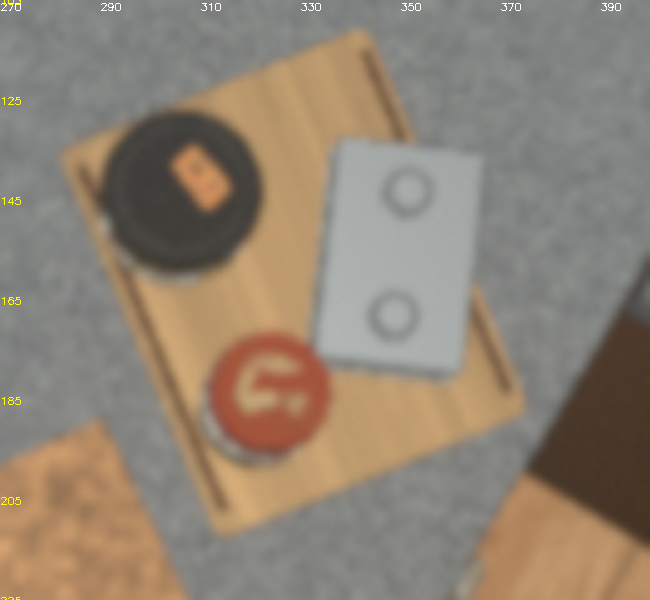

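View pics/top0b.png

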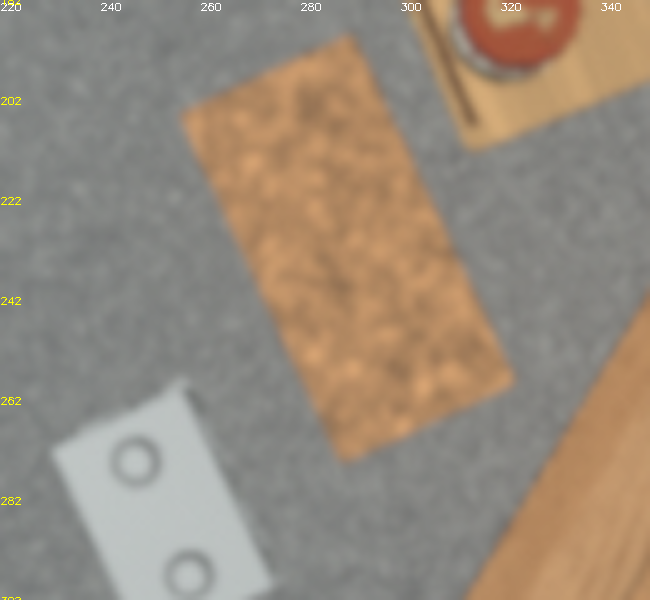

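Read off the enlarged crops (full-picture pixels):
- **Board:** corners (342.6,110.4), (282,136), (313.6,212) and (375,186).
- **Jar and spice:** lid centre (306.4,143.4) and cap centre (324,183.2).
- **Box:** lugs (351.6,143.4) and (348.8,168.4).
- **Mat:** corners (289.6,189), (256.4,204.6), (289,274.4) and (322.8,257.6).
- **base_box:** lugs (247,274.2) and (258,297.2).

```bash
cat > h.py <<'E'
from rig import bot, imaging, order
import numpy as np, cv2
def w(c,uv,z):
    "pixels -> world at height z"
    p=cv2.undistortPoints(np.array(uv,float).reshape(-1,1,2),c["K"],np.array(c["D"],float))[:,0]
    V=c["view"];R,t=V[:3,:3],V[:3,3];o=-R.T@t
    d=np.c_[p[:,0],-p[:,1],-np.ones(len(p))]@R
    return o+d*((z-o[2])/d[:,2])[:,None]
def px(c,P):
    V=c["view"];q=np.atleast_2d(P)@V[:3,:3].T+V[:3,3]; q=q*[1,-1,-1]
    return cv2.projectPoints(q.reshape(-1,1,3),np.zeros(3),np.zeros(3),c["K"],np.array(c["D"],float))[0][:,0]
def fit(P,Q):
    "2d pose of model P seen at Q: x,y,yaw deg, residual"
    P=np.array(P,float);Q=Q[:,:2];pc,qc=P.mean(0),Q.mean(0)
    a=P-pc;b=Q-qc;th=np.arctan2((a[:,0]*b[:,1]-a[:,1]*b[:,0]).sum(),(a*b).sum())
    r=np.array([[np.cos(th),-np.sin(th)],[np.sin(th),np.cos(th)]])
    t=qc-r@pc; return t,np.degrees(th),np.abs(P@r.T+t-Q).max()
def go(xy,z,yaw):
    "shift in tool axes and rz (deg) from present pose to a down tool whose closing line y lies at world yaw"
    s=bot.read_state();R=s["tcp_rot"]
    d=R.T@(np.r_[xy,z]-s["position"])
    cur=np.degrees(np.arctan2(R[1,1],R[0,1])); a=(yaw-cur+90)%180-90
    print("shift",d.round(4),"rz",round(-a,2),"| other",round(-a+(180 if a>0 else -180),1),"j6",s["joint_positions"][5].round(1),"j1",s["joint_positions"][0].round(1))
E
python3 - <<'E'
from h import *
c=imaging.capture("top");o=-.4
A=lambda l:np.array(l)+o
print("board",fit([(70,87.5),(-70,87.5),(-70,-87.5),(70,-87.5)],1e3*w(c,A([(342.6,110.4),(282,136),(313.6,212),(375,186)]),.012)))
print("mat",fit([(40,80),(-40,80),(-40,-80),(40,-80)],1e3*w(c,A([(289.6,189),(256.4,204.6),(289,274.4),(322.8,257.6)]),.006)))
print("jar",w(c,A([(306.4,143.4)]),.097)); print("spice",w(c,A([(324,183.2)]),.108))
L=w(c,A([(351.6,143.4),(348.8,168.4)]),.0535);print("boxlug",L,L.mean(0),np.linalg.norm(L[0]-L[1]))
print("box",fit([(-30,45),(30,45),(30,-45),(-30,-45)],1e3*w(c,A([(337.2,132.6),(366.6,136.2),(362.4,180.8),(332.8,176.4)]),.048)))
L=w(c,A([(247,274.2),(258,297.2)]),.0415);print("baselug",L,L.mean(0),np.linalg.norm(L[0]-L[1]))
print("base",fit([(-30,45),(30,45),(30,-45)],1e3*w(c,A([(230.4,272.4),(256.4,259),(274.4,299)]),.036)))
print("shaker,tin",w(c,[(194,239)],.09),w(c,[(221,161)],.072))
g=c["color"]
E
```

```text
board (array([658.42652825, 105.47789388]), np.float64(-66.08844510137527), np.float64(2.991021698748142))
mat (array([511.87633381, 182.58113537]), np.float64(-63.30351712956603), np.float64(2.4821613518080596))
jar [[0.67864021 0.15512787 0.097     ]]
spice [[0.60242435 0.1214185  0.108     ]]
boxlug [[0.68836227 0.06348559 0.0535    ]
 [0.63833493 0.06843441 0.0535    ]] [0.6633486 0.06596   0.0535   ] 0.05027151983235489
box (array([663.08530373,  66.07722978]), np.float64(-95.31700006491394), np.float64(1.3099901382557846))
baselug [[0.42471715 0.26557621 0.0415    ]
 [0.37961431 0.2427185  0.0415    ]] [0.40216573 0.25414736 0.0415    ] 0.05056423119347731
base (array([401.52672267, 254.6637581 ]), np.float64(-63.50672531132471), np.float64(2.4199957057117842))
shaker,tin [[0.49208354 0.36417288 0.09      ]] [[0.64460374 0.31866281 0.072     ]]
```

```bash
python3 - <<'E'
from h import *
go((.6024,.1214),.16,-66); go((.6024,.1214),.16,-66+180)
E
```

```text
shift [-0.4861 -0.2482  0.0621] rz -50.34 | other 129.7 j6 -10.2 j1 53.4
shift [-0.4861 -0.2482  0.0621] rz -50.34 | other 129.7 j6 -10.2 j1 53.4
```

Units first: shifts go in shares of 0.6 m and turns go in shares of 120 degrees. So -0.486 m / 0.6 = -0.81, -0.38 m / 0.6 = -0.6333, -50.3 degrees / 120 = -0.4192.

Request:
shift_gripper([
  [[-0.2, -0.1, 0, 0, 0, -0.0833, 1], [-0.4167, -0.2083, 0, 0, 0, -0.2083, 1], [-0.6333, -0.3167, 0.0333, 0, 0, -0.3333, 1], [-0.81, -0.4133, 0.1033, 0, 0, -0.4192, 1], [-0.81, -0.4133, 0.1033, 0, 0, -0.4192, 1], [-0.81, -0.4133, 0.1033, 0, 0, -0.4192, 1], [-0.81, -0.4133, 0.1033, 0, 0, -0.4192, 1], [-0.81, -0.4133, 0.1033, 0, 0, -0.4192, 1], [-0.81, -0.4133, 0.1033, 0, 0, -0.4192, 1], [-0.81, -0.4133, 0.1033, 0, 0, -0.4192, 1], [-0.81, -0.4133, 0.1033, 0, 0, -0.4192, 1], [-0.81, -0.4133, 0.1033, 0, 0, -0.4192, 1], [-0.81, -0.4133, 0.1033, 0, 0, -0.4192, 1], [-0.81, -0.4133, 0.1033, 0, 0, -0.4192, 1], [-0.81, -0.4133, 0.1033, 0, 0, -0.4192, 1], [-0.81, -0.4133, 0.1033, 0, 0, -0.4192, 1]],
])

```text
time_s: 1.75
position: [0.6017, 0.1239, 0.1608]
tcp_rot: [[-0.913, -0.408, -0.0], [-0.408, 0.913, 0.0], [0.0, 0.0, -1.0]]
force: [-0.6, 0.2, 0.4]
opening: 0.999
grasp_force: 0.0
```

```bash
python3 - <<'E'
from h import *
go((.6024,.1214),.075,-66)
c=imaging.capture("scene");cv2.imwrite("pics/s1.png",cv2.resize(c["color"][130:280,170:430,::-1],None,fx=3,fy=3,interpolation=cv2.INTER_CUBIC))
print(px(c,[(.6024,.1214,.108),(.6786,.1551,.097),(.6884,.0635,.0535),(.6383,.0684,.0535),(.4247,.2656,.0415),(.3796,.2427,.0415)])-[170,130])
E
```

```text
shift [ 0.0004 -0.0026  0.0858] rz 0.09 | other -179.9 j6 -112.9 j1 1.2
[[163.15057058  63.1112816 ]
 [176.34011668  45.76822598]
 [211.91311198  80.8381285 ]
 [193.75108643  90.30962299]
 [ 46.93136254  93.23977865]
 [ 33.91506103 109.18273377]]
```

View pics/s1.png

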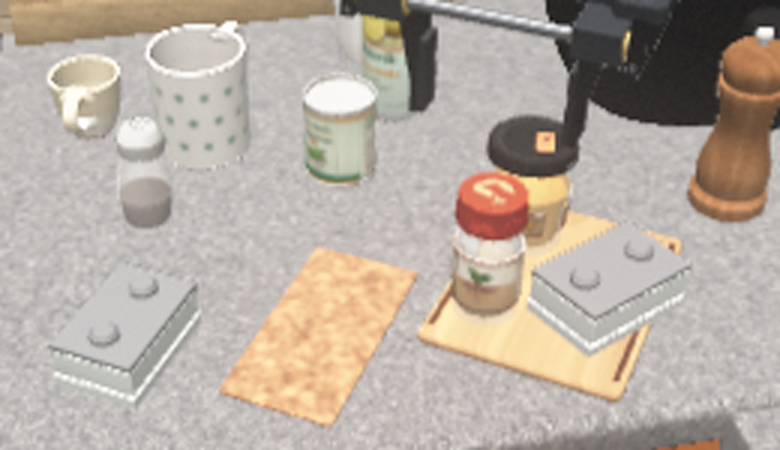

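Projected into the scene view (×3 crop), the estimates fall within about 3 crop pixels of what I see. The cap is at (492,187), the jar lid at (533,138), the box lugs at (639,245) and (584,273), and the base lugs at (144,284) and (104,329). That confirms the measurements, so I'll descend on the spice jar.

To row units: 0.0858 m / 0.6 = 0.143, 0.08 m / 0.6 = 0.1333.

Request:
shift_gripper([
  [[0, -0.0042, 0.05, 0, 0, 0, 1], [0, -0.0042, 0.1, 0, 0, 0, 1], [0, -0.0042, 0.1333, 0, 0, 0, 1], [0, -0.0042, 0.143, 0, 0, 0, 1], [0, -0.0042, 0.143, 0, 0, 0, 1], [0, -0.0042, 0.143, 0, 0, 0, 1], [0, -0.0042, 0.143, 0, 0, 0, 0.8], [0, -0.0042, 0.143, 0, 0, 0, 0.6], [0, -0.0042, 0.143, 0, 0, 0, 0.4], [0, -0.0042, 0.143, 0, 0, 0, 0.2], [0, -0.0042, 0.143, 0, 0, 0, 0], [0, -0.0042, 0.143, 0, 0, 0, 0], [0, -0.0042, 0.143, 0, 0, 0, 0], [0, -0.0042, 0.143, 0, 0, 0, 0], [0, -0.0042, 0.143, 0, 0, 0, 0]],
])

```text
time_s: 3.3
position: [0.6038, 0.12, 0.0747]
tcp_rot: [[-0.914, -0.406, -0.0], [-0.406, 0.914, 0.0], [0.0, 0.0, -1.0]]
force: [-0.6, 0.4, 0.6]
opening: 0.506
grasp_force: 30.0
```

```bash
python3 - <<'E'
from h import *
m=np.array([.5119,.1826]);y=np.array([.893,.449])
print(m+y*.044,m-y*.04); go(m+y*.044,.070,-66)
E
```

```text
[0.551192 0.202356] [0.47618 0.16464]
shift [0.0146 0.0966 0.0048] rz -0.05 | other 180.0 j6 -113.1 j1 0.8
```

To row units: -0.1 m / 0.6 = -0.1667, -0.005 m / 0.6 = -0.0083.

Request:
shift_gripper([
  [[0, 0, -0.0333, 0, 0, 0, 0], [0, 0, -0.0833, 0, 0, 0, 0], [0.0067, 0.05, -0.0833, 0, 0, 0, 0], [0.0167, 0.1083, -0.0833, 0, 0, 0, 0], [0.0243, 0.161, -0.0833, 0, 0, 0, 0], [0.0243, 0.161, -0.0833, 0, 0, 0, 0], [0.0243, 0.161, -0.0333, 0, 0, 0, 0], [0.0243, 0.161, -0.0083, 0, 0, 0, 0], [0.0243, 0.161, 0.0075, 0, 0, 0, 0], [0.0243, 0.161, 0.0075, 0, 0, 0, 0], [0.0243, 0.161, 0.0075, 0, 0, 0, 0], [0.0243, 0.161, 0.0075, 0, 0, 0, 0.6], [0.0243, 0.161, 0.0075, 0, 0, 0, 1], [0.0243, 0.161, 0.0075, 0, 0, 0, 1], [0.0243, 0.161, 0.0075, 0, 0, 0, 1], [0.0243, 0.161, -0.05, 0, 0, 0, 1], [0.0243, 0.161, -0.1083, 0, 0, 0, 1], [0.0243, 0.161, -0.1667, 0, 0, 0, 1], [0.0243, 0.161, -0.1667, 0, 0, 0, 1], [0.0243, 0.161, -0.1667, 0, 0, 0, 1]],
])

```text
time_s: 5.3
position: [0.5516, 0.2023, 0.1757]
tcp_rot: [[-0.914, -0.406, 0.002], [-0.406, 0.914, 0.0], [-0.002, -0.001, -1.0]]
force: [0.2, -0.0, 0.2]
opening: 0.998
grasp_force: 0.0
```

```bash
python3 - <<'E'
from h import *
go((.6786,.1551),.066,-66)
E
```

```text
shift [-0.0967 -0.0947  0.11  ] rz -0.04 | other 180.0 j6 -104.7 j1 9.3
```

To row units: 0.11 m / 0.6 = 0.1833, -0.0967 m / 0.6 = -0.1612.

Request:
shift_gripper([
  [[-0.05, -0.05, 0, 0, 0, 0, 1], [-0.1083, -0.1067, 0, 0, 0, 0, 1], [-0.1612, -0.1578, 0, 0, 0, 0, 1], [-0.1612, -0.1578, 0, 0, 0, 0, 1], [-0.1612, -0.1578, 0.0667, 0, 0, 0, 1], [-0.1612, -0.1578, 0.125, 0, 0, 0, 1], [-0.1612, -0.1578, 0.1667, 0, 0, 0, 1], [-0.1612, -0.1578, 0.1833, 0, 0, 0, 1], [-0.1612, -0.1578, 0.1833, 0, 0, 0, 1], [-0.1612, -0.1578, 0.1833, 0, 0, 0, 1]],
])

```text
time_s: 6.3
position: [0.6783, 0.1551, 0.0652]
tcp_rot: [[-0.914, -0.406, 0.001], [-0.406, 0.914, 0.0], [-0.001, -0.0, -1.0]]
force: [0.1, -0.3, 0.5]
opening: 1.002
grasp_force: 0.0
```

```bash
python3 - <<'E'
from h import *
go((.6786,.1551),.066,-66)
c=imaging.capture("scene");cv2.imwrite("pics/s2.png",cv2.resize(c["color"][130:280,170:430,::-1],None,fx=3,fy=3,interpolation=cv2.INTER_CUBIC))
E
```

```text
shift [-0.0002 -0.0001 -0.0008] rz -0.04 | other 180.0 j6 -110.3 j1 3.7
```

View pics/s2.png

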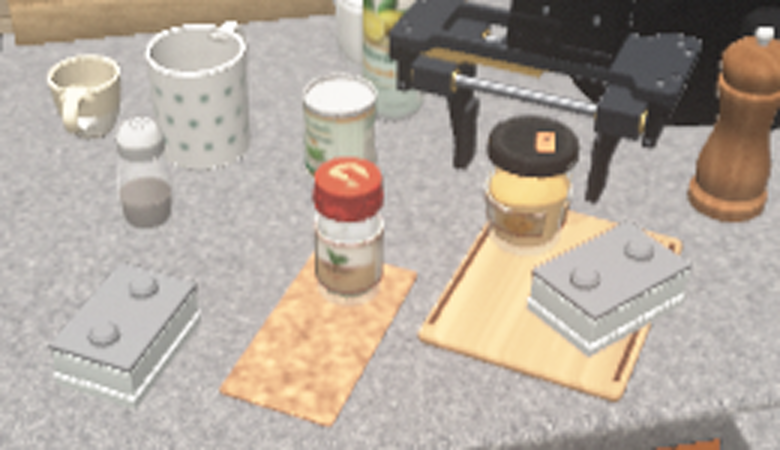

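The spice jar stands upright on the far end of the mat (base near (348,285)), and the open fingers straddle the jar lid at (533,145). Now I'll grip the jar.

To row units: -0.13 m / 0.6 = -0.2167, -0.09 m / 0.6 = -0.15.

Request:
shift_gripper([
  [[0, 0, 0, 0, 0, 0, 0.9], [0, 0, 0, 0, 0, 0, 0.8], [0, 0, 0, 0, 0, 0, 0.7], [0, 0, 0, 0, 0, 0, 0.6], [0, 0, 0, 0, 0, 0, 0.4], [0, 0, 0, 0, 0, 0, 0.2], [0, 0, 0, 0, 0, 0, 0], [0, 0, 0, 0, 0, 0, 0], [0, 0, 0, 0, 0, 0, 0], [0, 0, -0.0333, 0, 0, 0, 0], [0, 0, -0.0833, 0, 0, 0, 0], [0, 0, -0.15, 0, 0, 0, 0], [0, 0, -0.2167, 0, 0, 0, 0], [0, 0, -0.2167, 0, 0, 0, 0], [0, 0, -0.2167, 0, 0, 0, 0]],
])

```text
time_s: 7.85
position: [0.6775, 0.1552, 0.1944]
tcp_rot: [[-0.914, -0.406, -0.001], [-0.406, 0.914, 0.0], [0.0, 0.0, -1.0]]
force: [-1.1, -0.1, -3.2]
opening: 0.687
grasp_force: 31.1
```

```bash
python3 - <<'E'
from h import *
go((.4762,.1646),.0604,-66)
E
```

```text
shift [0.1801 0.0903 0.1341] rz -0.04 | other 180.0 j6 -110.3 j1 3.7
```

To row units: 0.18 m / 0.6 = 0.3, 0.15 m / 0.6 = 0.25.

Request:
shift_gripper([
  [[0.05, 0.025, 0, 0, 0, 0, 0], [0.1167, 0.0583, 0, 0, 0, 0, 0], [0.1833, 0.0917, 0, 0, 0, 0, 0], [0.25, 0.125, 0, 0, 0, 0, 0], [0.3, 0.1505, 0, 0, 0, 0, 0], [0.3, 0.1505, 0, 0, 0, 0, 0], [0.3, 0.1505, 0.0667, 0, 0, 0, 0], [0.3, 0.1505, 0.1333, 0, 0, 0, 0], [0.3, 0.1505, 0.1833, 0, 0, 0, 0], [0.3, 0.1505, 0.2133, 0, 0, 0, 0], [0.3, 0.1505, 0.2242, 0, 0, 0, 0], [0.3, 0.1505, 0.2242, 0, 0, 0, 0], [0.3, 0.1505, 0.2242, 0, 0, 0, 0], [0.3, 0.1505, 0.2242, 0, 0, 0, 0.8], [0.3, 0.1505, 0.2242, 0, 0, 0, 1], [0.3, 0.1505, 0.2242, 0, 0, 0, 1], [0.3, 0.1505, 0.1667, 0, 0, 0, 1], [0.3, 0.1505, 0.0833, 0, 0, 0, 1], [0.3, 0.1505, 0.0333, 0, 0, 0, 1], [0.3, 0.1505, 0.0333, 0, 0, 0, 1]],
])

```text
time_s: 9.85
position: [0.4803, 0.1649, 0.1794]
tcp_rot: [[-0.914, -0.406, 0.011], [-0.406, 0.914, 0.001], [-0.011, -0.003, -1.0]]
force: [0.6, -0.4, -0.5]
opening: 0.995
grasp_force: 0.0
```

```bash
python3 - <<'E'
from h import *
go((.6634,.066),.15,84.5)
c=imaging.capture("top");cv2.imwrite("pics/t3.png",cv2.resize(c["color"][105:315,220:380,::-1],None,fx=2.8,fy=2.8,interpolation=cv2.INTER_CUBIC))
E
```

```text
shift [-0.1268 -0.1647  0.0313] rz 29.47 | other -150.5 j6 -107.6 j1 6.3
```

View pics/t3.png

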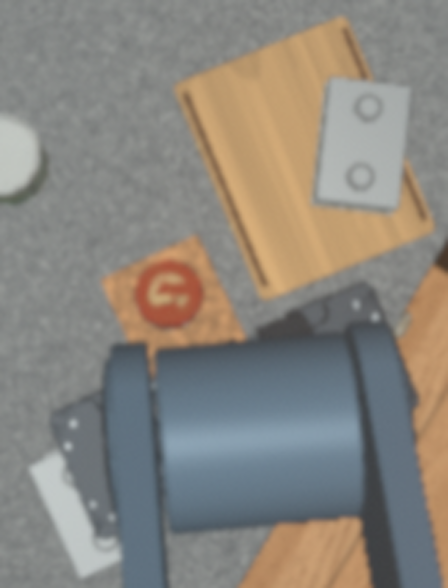

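The spice jar is on the mat at (168,293) in this crop, and the arm hides the squat jar. The board now holds only the box, with lugs at (369,107) and (360,176). I'll move over the box.

To row units: -0.165 m / 0.6 = -0.275, -0.127 m / 0.6 = -0.2117, 29.5 degrees / 120 = 0.2458.

Request:
shift_gripper([
  [[-0.05, -0.0667, 0, 0, 0, 0.0417, 1], [-0.1, -0.1333, 0, 0, 0, 0.0917, 1], [-0.15, -0.2, 0, 0, 0, 0.15, 1], [-0.2117, -0.275, 0.05, 0, 0, 0.2083, 1], [-0.2117, -0.275, 0.1, 0, 0, 0.2458, 1], [-0.2117, -0.275, 0.15, 0, 0, 0.2458, 1], [-0.2117, -0.275, 0.15, 0, 0, 0.2458, 1], [-0.2117, -0.275, 0.15, 0, 0, 0.2458, 1], [-0.2117, -0.275, 0.15, 0, 0, 0.2458, 1], [-0.2117, -0.275, 0.15, 0, 0, 0.2458, 1]],
])

```text
time_s: 10.9
position: [0.661, 0.0655, 0.0868]
tcp_rot: [[-0.995, 0.096, 0.003], [0.096, 0.995, -0.0], [-0.003, 0.0, -1.0]]
force: [-0.4, 0.6, 0.2]
opening: 1.001
grasp_force: 0.0
```

```bash
python3 - <<'E'
from h import *
go((.6634,.066),.020,84.5)
c=imaging.capture("top");cv2.imwrite("pics/t4.png",cv2.resize(c["color"][105:315,220:380,::-1],None,fx=2.8,fy=2.8,interpolation=cv2.INTER_CUBIC))
c=imaging.capture("scene");cv2.imwrite("pics/s4.png",cv2.resize(c["color"][130:280,170:430,::-1],None,fx=3,fy=3,interpolation=cv2.INTER_CUBIC))
E
```

```text
shift [-0.0022  0.0007  0.0668] rz -0.01 | other 180.0 j6 -88.5 j1 -4.0
```

View pics/s4.png

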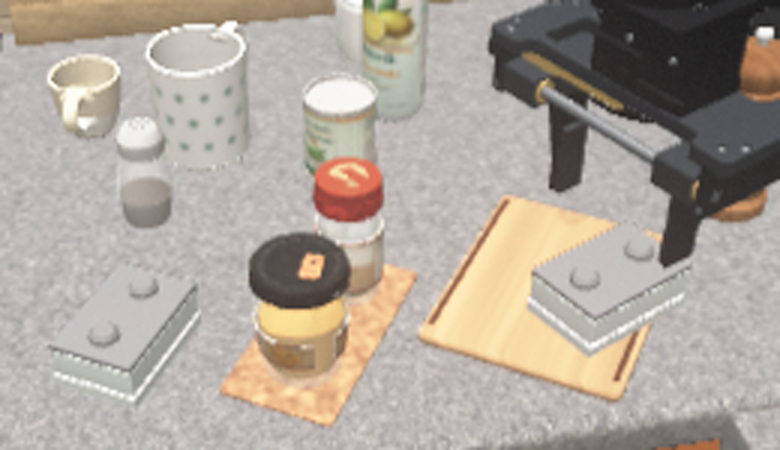

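Both jars stand upright on the mat, the jar at (300,310) and the spice at (348,230) in the crop. The gripper is above the box, so I'll descend.

To row units: 0.066 m / 0.6 = 0.11, -0.001 m / 0.6 = -0.0017.

Request:
shift_gripper([
  [[-0.0017, 0.0008, 0.05, 0, 0, 0, 1], [-0.0017, 0.0008, 0.0833, 0, 0, 0, 1], [-0.0017, 0.0008, 0.1033, 0, 0, 0, 1], [-0.0017, 0.0008, 0.11, 0, 0, 0, 1], [-0.0017, 0.0008, 0.11, 0, 0, 0, 1], [-0.0017, 0.0008, 0.11, 0, 0, 0, 1], [-0.0017, 0.0008, 0.11, 0, 0, 0, 0.9], [-0.0017, 0.0008, 0.11, 0, 0, 0, 0.8], [-0.0017, 0.0008, 0.11, 0, 0, 0, 0.7], [-0.0017, 0.0008, 0.11, 0, 0, 0, 0.6], [-0.0017, 0.0008, 0.11, 0, 0, 0, 0.4], [-0.0017, 0.0008, 0.11, 0, 0, 0, 0.2], [-0.0017, 0.0008, 0.11, 0, 0, 0, 0], [-0.0017, 0.0008, 0.11, 0, 0, 0, 0], [-0.0017, 0.0008, 0.11, 0, 0, 0, 0]],
])

```text
time_s: 12.5
position: [0.6611, 0.0656, 0.019]
tcp_rot: [[-0.995, 0.097, 0.0], [0.097, 0.995, -0.0], [-0.0, 0.0, -1.0]]
force: [-0.7, -0.1, 2.7]
opening: 0.677
grasp_force: 29.9
```

```bash
python3 - <<'E'
from h import *
s=bot.read_state();print(s["position"])
R=s["tcp_rot"]; print("box centre in tool",R.T@(np.r_[.6634,.066,.012]-s["position"]))
E
```

```text
[0.66110879 0.06556309 0.01897419]
box centre in tool [-0.00223644  0.00065623  0.00697478]
```

To row units: -0.13 m / 0.6 = -0.2167, -0.1 m / 0.6 = -0.1667.

Request:
shift_gripper([
  [[0, 0, -0.0333, 0, 0, 0, 0], [0, 0, -0.1, 0, 0, 0, 0], [0, 0, -0.1667, 0, 0, 0, 0], [0, 0, -0.2167, 0, 0, 0, 0], [0, 0, -0.2167, 0, 0, 0, 0], [0, 0, -0.2167, 0, 0, 0, 0]],
])

```text
time_s: 13.1
position: [0.6605, 0.0656, 0.1484]
tcp_rot: [[-0.995, 0.097, -0.0], [0.097, 0.995, -0.0], [0.0, -0.0, -1.0]]
force: [-1.0, -0.5, -2.2]
opening: 0.676
grasp_force: 30.0
```

```bash
python3 - <<'E'
from h import *
go((.4000,.2533),.149,116.8)
E
```

```text
shift [ 0.2775  0.1616 -0.0005] rz -32.34 | other 147.7 j6 -88.4 j1 -4.0
```

To row units: 0.2775 m / 0.6 = 0.4625, 0.26 m / 0.6 = 0.4333, -32.3 degrees / 120 = -0.2692.

Request:
shift_gripper([
  [[0.05, 0.03, 0, 0, 0, -0.0333, 0], [0.1167, 0.0667, 0, 0, 0, -0.075, 0], [0.1833, 0.1083, 0, 0, 0, -0.1167, 0], [0.25, 0.15, 0, 0, 0, -0.1583, 0], [0.3167, 0.1883, 0, 0, 0, -0.2, 0], [0.3833, 0.2267, 0, 0, 0, -0.2417, 0], [0.4333, 0.2533, 0, 0, 0, -0.2692, 0], [0.4625, 0.2693, 0, 0, 0, -0.2692, 0], [0.4625, 0.2693, 0, 0, 0, -0.2692, 0], [0.4625, 0.2693, 0, 0, 0, -0.2692, 0], [0.4625, 0.2693, 0, 0, 0, -0.2692, 0], [0.4625, 0.2693, 0.05, 0, 0, -0.2692, 0], [0.4625, 0.2693, 0.1, 0, 0, -0.2692, 0], [0.4625, 0.2693, 0.1333, 0, 0, -0.2692, 0], [0.4625, 0.2693, 0.1333, 0, 0, -0.2692, 0], [0.4625, 0.2693, 0.1333, 0, 0, -0.2692, 0], [0.4625, 0.2693, 0.1333, 0, 0, -0.2692, 0]],
])

```text
time_s: 14.8
position: [0.4017, 0.2533, 0.0696]
tcp_rot: [[-0.893, -0.45, 0.002], [-0.45, 0.893, 0.001], [-0.002, -0.0, -1.0]]
force: [0.4, -0.1, -2.0]
opening: 0.677
grasp_force: 30.0
```

```bash
python3 - <<'E'
from h import *
go((.4000,.2533),.043,116.8)
c=imaging.capture("scene");cv2.imwrite("pics/s5.png",cv2.resize(c["color"][150:290,160:360,::-1],None,fx=4,fy=4,interpolation=cv2.INTER_CUBIC))
E
```

```text
shift [0.0016 0.0008 0.0265] rz -0.09 | other 179.9 j6 -98.0 j1 18.7
```

View pics/s5.png

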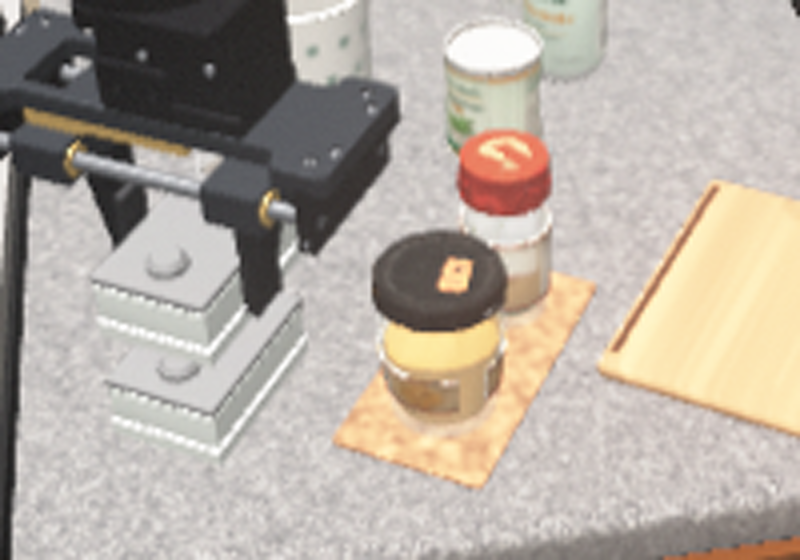

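The held box is above the base: near corner (210,350) and front lug tip (168,250), with the base's near corner at (220,453). I'll check the alignment by projection before lowering.

```bash
python3 - <<'E'
from h import *
c=imaging.capture("scene");s=bot.read_state();print(s["position"],s["qvel"].round(2))
f=lambda P:((px(c,P)-[160,150])*4+1.5).round(1)
y=np.array([.893,.451,0]);x=np.array([.451,-.893,0]);b=np.array([.402,.2543,0])
dz=s["position"][2]-.007
for z in (0,dz):
    print(z,"front lug",f(b-.025*y+[0,0,z+.0415]),"left,near corners top",f([b-.045*y-.03*x+[0,0,z+.036],b-.045*y+.03*x+[0,0,z+.036]]),"near bottom",f(b-.045*y+.03*x+[0,0,z]))
print("mm->px",f(b+[.001,0,.08])-f(b+[0,0,.08]),f(b+[0,.001,.08])-f(b+[0,0,.08]))
go((.4000,.2533),.043,116.8)
E
```

```text
[0.40145235 0.25340439 0.06980155] [ 0.22 -0.16  0.38  0.06 -0.11  0.03]
0 front lug [[176.9 357.8]] left,near corners top [[102.4 377. ]
 [212.  409.7]] near bottom [[220.9 463.5]]
0.06280154749976574 front lug [[158.6 255.9]] left,near corners top [[ 80.1 275.9]
 [195.1 307.7]] near bottom [[205.  367.5]]
mm->px [[ 1.8 -0.9]] [[-1.2 -1. ]]
shift [0.0014 0.0006 0.0268] rz -0.06 | other 179.9 j6 -98.0 j1 18.7
```

To row units: 0.005 m / 0.6 = 0.0083, 0.0014 m / 0.6 = 0.0023.

Request:
shift_gripper([
  [[0.0023, 0.001, 0.0083, 0, 0, 0, 0], [0.0023, 0.001, 0.0083, 0, 0, 0, 0], [0.0023, 0.001, 0.0083, 0, 0, 0, 0], [0.0023, 0.001, 0.0083, 0, 0, 0, 0], [0.0023, 0.001, 0.0083, 0, 0, 0, 0]],
])

```text
time_s: 15.4
position: [0.399, 0.2532, 0.0638]
tcp_rot: [[-0.893, -0.45, 0.0], [-0.45, 0.893, 0.0], [-0.0, -0.0, -1.0]]
force: [0.4, -0.5, -2.1]
opening: 0.677
grasp_force: 30.0
```

```bash
python3 - <<'E'
from h import *
c=imaging.capture("scene");s=bot.read_state();print(s["position"])
im=cv2.resize(c["color"][185:270,170:250,::-1],None,fx=7,fy=7,interpolation=cv2.INTER_CUBIC);cv2.imwrite("pics/s6.png",im)
f=lambda P:((px(c,P)-[170,185])*7+3).round(1)
y=np.array([.893,.451,0]);x=np.array([.451,-.893,0]);b=np.array([.402,.2543,0])
dz=s["position"][2]-.007
for z in (0,dz):
    print(z,"front lug",f(b-.025*y+[0,0,z+.0415]),"left,near corners top",f([b-.045*y-.03*x+[0,0,z+.036],b-.045*y+.03*x+[0,0,z+.036]]),"near bottom",f(b-.045*y+.03*x+[0,0,z]))
E
```

```text
[0.39895041 0.25318683 0.06380692]
0 front lug [[240.  381.6]] left,near corners top [[109.6 415.2]
 [301.3 472.4]] near bottom [[316.9 566.5]]
0.056806920849998825 front lug [[211.2 221. ]] left,near corners top [[ 74.5 255.9]
 [274.7 311.8]] near bottom [[291.9 415.3]]
```

View pics/s6.png

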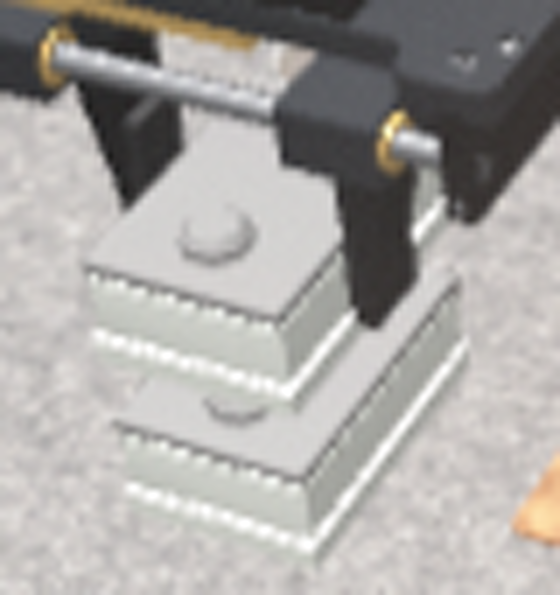

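The upper box (left corner (85,268), near corner (277,322)) and the base (left corner (115,425), near corner (305,480)) have the same residual to the model within about 1 mm, so they're aligned. I'll lower it.

To row units: 0.0208 m / 0.6 = 0.0347, 0.012 m / 0.6 = 0.02.

Request:
shift_gripper([
  [[0, 0, 0.0133, 0, 0, 0, 0], [0, 0, 0.02, 0, 0, 0, 0], [0, 0, 0.025, 0, 0, 0, 0], [0, 0, 0.03, 0, 0, 0, 0], [0, 0, 0.0333, 0, 0, 0, 0], [0, 0, 0.0347, 0, 0, 0, 0], [0, 0, 0.0347, 0, 0, 0, 0], [0, 0, 0.0347, 0, 0, 0, 0], [0, 0, 0.0347, 0, 0, 0, 0]],
])

```text
time_s: 16.35
position: [0.399, 0.2532, 0.043]
tcp_rot: [[-0.893, -0.45, 0.0], [-0.45, 0.893, 0.0], [-0.0, -0.0, -1.0]]
force: [-0.6, 0.1, -1.3]
opening: 0.678
grasp_force: 30.0
```

To row units: -0.14 m / 0.6 = -0.2333, -0.1 m / 0.6 = -0.1667.

Request:
shift_gripper([
  [[0, 0, 0, 0, 0, 0, 0.8], [0, 0, 0, 0, 0, 0, 1], [0, 0, 0, 0, 0, 0, 1], [0, 0, 0, 0, 0, 0, 1], [0, 0, -0.0333, 0, 0, 0, 1], [0, 0, -0.1, 0, 0, 0, 1], [0, 0, -0.1667, 0, 0, 0, 1], [0, 0, -0.2333, 0, 0, 0, 1], [0, 0, -0.2333, 0, 0, 0, 1], [0, 0, -0.2333, 0, 0, 0, 1], [0, 0, -0.2333, 0, 0, 0, 1]],
])

```text
time_s: 17.45
position: [0.3978, 0.2528, 0.1819]
tcp_rot: [[-0.893, -0.45, -0.002], [-0.45, 0.893, -0.001], [0.003, 0.0, -1.0]]
force: [0.8, 0.5, -0.0]
opening: 1.001
grasp_force: 0.0
```

```bash
python3 - <<'E'
from h import *
s=bot.read_state();print(s["position"])
c=imaging.capture("scene")
im=cv2.resize(c["color"][150:290,170:330,::-1],None,fx=4,fy=4,interpolation=cv2.INTER_CUBIC);cv2.imwrite("pics/s7.png",im)
f=lambda P:((px(c,P)-[170,150])*4+1.5).round(1)
y=np.array([.893,.451,0]);x=np.array([.451,-.893,0]);b=np.array([.402,.2543,0])
print(f([b+k*.025*y+[0,0,.0775] for k in(-1,1)]))
m=np.array([.4762,.1646]); go(m,.17,-66)
E
```

```text
[0.39779439 0.25275614 0.18194416]
[[126.7 300.7]
 [180.3 238.5]]
shift [-0.0305 -0.114   0.0114] rz 2.75 | other -177.2 j6 -97.9 j1 18.8
```

View pics/s7.png

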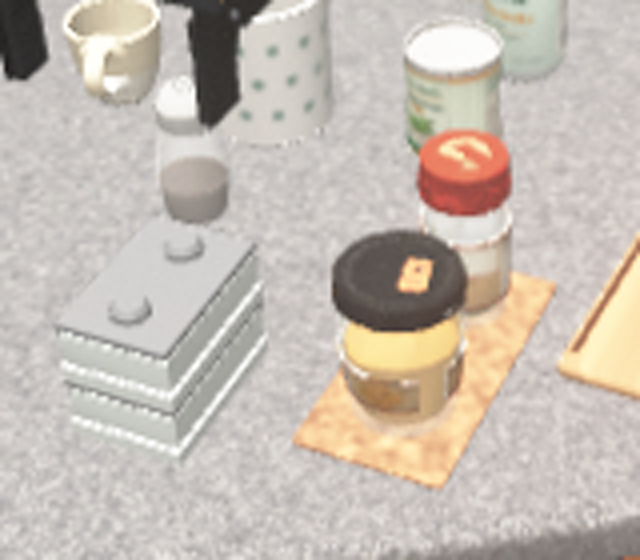

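The box sits flush on the base, with its lugs at (130,303) and (183,243) where the model predicts. Now I'll fetch the squat jar.

To row units: -0.1135 m / 0.6 = -0.1892, -0.08 m / 0.6 = -0.1333, 2.75 degrees / 120 = 0.0229.

Request:
shift_gripper([
  [[-0.0167, -0.0667, 0, 0, 0, 0.0083, 1], [-0.0333, -0.1333, 0, 0, 0, 0.0167, 1], [-0.0508, -0.1892, 0.0167, 0, 0, 0.0229, 1], [-0.0508, -0.1892, 0.0167, 0, 0, 0.0229, 1], [-0.0508, -0.1892, 0.0167, 0, 0, 0.0229, 1], [-0.0508, -0.1892, 0.0167, 0, 0, 0.0229, 1], [-0.0508, -0.1892, 0.0167, 0, 0, 0.0229, 1], [-0.0508, -0.1892, 0.0167, 0, 0, 0.0229, 1]],
])

```text
time_s: 18.3
position: [0.4764, 0.1663, 0.173]
tcp_rot: [[-0.913, -0.408, -0.0], [-0.408, 0.913, 0.0], [0.0, 0.0, -1.0]]
force: [-0.3, 0.5, 0.4]
opening: 0.998
grasp_force: 0.0
```

```bash
python3 - <<'E'
from h import *
s=bot.read_state();print(s["qvel"].round(2)); go((.4765,.1647),.0593,113.95)
c=imaging.capture("top")
im=c["color"][:,:,::-1];cv2.imwrite("pics/t8.png",cv2.resize(im[180:310,220:350],None,fx=4.5,fy=4.5,interpolation=cv2.INTER_CUBIC))
E
```

```text
[-0.15 -0.13 -0.48 -0.   -0.13 -0.01]
shift [ 0.0005 -0.0015  0.1137] rz 0.15 | other -179.9 j6 -107.6 j1 6.5
```

To row units: 0.1132 m / 0.6 = 0.1887, 0.105 m / 0.6 = 0.175, 0.1 degrees / 120 = 0.0008.

Request:
shift_gripper([
  [[0, -0.0013, 0.0667, 0, 0, 0.0008, 1], [0, -0.0013, 0.1333, 0, 0, 0.0008, 1], [0, -0.0013, 0.175, 0, 0, 0.0008, 1], [0, -0.0013, 0.1887, 0, 0, 0.0008, 1], [0, -0.0013, 0.1887, 0, 0, 0.0008, 1], [0, -0.0013, 0.1887, 0, 0, 0.0008, 1], [0, -0.0013, 0.1887, 0, 0, 0.0008, 1], [0, -0.0013, 0.1887, 0, 0, 0.0008, 1]],
])

```text
time_s: 19.15
position: [0.4785, 0.165, 0.061]
tcp_rot: [[-0.914, -0.405, 0.003], [-0.405, 0.914, 0.0], [-0.003, -0.001, -1.0]]
force: [0.4, 0.3, -0.0]
opening: 0.992
grasp_force: 0.0
```

```bash
python3 - <<'E'
from h import *
s=bot.read_state(); go((.4765,.1647),.0593,113.95)
E
```

```text
shift [0.0019 0.0006 0.0017] rz -0.04 | other 180.0 j6 -107.6 j1 6.4
```

Request:
shift_gripper([
  [[0, 0, 0, 0, 0, 0, 1], [0, 0, 0, 0, 0, 0, 1], [0, 0, 0, 0, 0, 0, 1], [0, 0, 0, 0, 0, 0, 1], [0, 0, 0, 0, 0, 0, 0.9], [0, 0, 0, 0, 0, 0, 0.8], [0, 0, 0, 0, 0, 0, 0.7], [0, 0, 0, 0, 0, 0, 0.6], [0, 0, 0, 0, 0, 0, 0.4], [0, 0, 0, 0, 0, 0, 0.2], [0, 0, 0, 0, 0, 0, 0], [0, 0, 0, 0, 0, 0, 0], [0, 0, 0, 0, 0, 0, 0]],
])

```text
time_s: 20.45
position: [0.4774, 0.1648, 0.0596]
tcp_rot: [[-0.914, -0.405, -0.0], [-0.405, 0.914, -0.0], [0.0, 0.0, -1.0]]
force: [-0.3, -0.3, -3.0]
opening: 0.686
grasp_force: 37.4
```

Request:
shift_gripper([
  [[0, 0, -0.0333, 0, 0, 0, 0], [0, 0, -0.1, 0, 0, 0, 0], [0, 0, -0.1667, 0, 0, 0, 0], [0, 0, -0.2167, 0, 0, 0, 0], [0, 0, -0.2167, 0, 0, 0, 0], [0, 0, -0.2167, 0, 0, 0, 0], [0, 0, -0.2167, 0, 0, 0, 0], [0, 0, -0.2167, 0, 0, 0, 0]],
])

```text
time_s: 21.25
position: [0.4762, 0.1646, 0.188]
tcp_rot: [[-0.914, -0.405, -0.004], [-0.405, 0.914, -0.0], [0.004, 0.001, -1.0]]
force: [-0.2, -0.5, -2.7]
opening: 0.688
grasp_force: 37.4
```

```bash
python3 - <<'E'
from h import *
go((.6783,.1551),.066,113.95)
E
```

```text
shift [-0.1815 -0.0907  0.1211] rz -0.05 | other 180.0 j6 -107.6 j1 6.3
```

To row units: -0.1797 m / 0.6 = -0.2995, -0.11 m / 0.6 = -0.1833.

Request:
shift_gripper([
  [[-0.05, -0.025, 0, 0, 0, 0, 0], [-0.1167, -0.0583, 0, 0, 0, 0, 0], [-0.1833, -0.0917, 0, 0, 0, 0, 0], [-0.25, -0.125, 0, 0, 0, 0, 0], [-0.2995, -0.1503, 0, 0, 0, 0, 0], [-0.2995, -0.1503, 0, 0, 0, 0, 0], [-0.2995, -0.1503, 0.0667, 0, 0, 0, 0], [-0.2995, -0.1503, 0.1333, 0, 0, 0, 0], [-0.2995, -0.1503, 0.175, 0, 0, 0, 0], [-0.2995, -0.1503, 0.1833, 0, 0, 0, 0], [-0.2995, -0.1503, 0.1833, 0, 0, 0, 0], [-0.2995, -0.1503, 0.1833, 0, 0, 0, 0], [-0.2995, -0.1503, 0.1833, 0, 0, 0, 0], [-0.2995, -0.1503, 0.1833, 0, 0, 0, 0], [-0.2995, -0.1503, 0.1833, 0, 0, 0, 0], [-0.2995, -0.1503, 0.1833, 0, 0, 0, 0], [-0.2995, -0.1503, 0.1833, 0, 0, 0, 0], [-0.2995, -0.1503, 0.1833, 0, 0, 0, 0]],
])

```text
time_s: 23.05
position: [0.6784, 0.1551, 0.0798]
tcp_rot: [[-0.914, -0.405, 0.0], [-0.405, 0.914, -0.0], [-0.0, -0.0, -1.0]]
force: [-1.2, 0.8, -2.6]
opening: 0.686
grasp_force: 37.3
```

```bash
python3 - <<'E'
from h import *
go((.6783,.1551),.066,113.95)
E
```

```text
shift [0.0001 0.     0.0138] rz -0.04 | other 180.0 j6 -110.2 j1 3.7
```

To row units: -0.1 m / 0.6 = -0.1667, 0.0142 m / 0.6 = 0.0237.

Request:
shift_gripper([
  [[0, 0, 0.0117, 0, 0, 0, 0], [0, 0, 0.02, 0, 0, 0, 0], [0, 0, 0.0237, 0, 0, 0, 0], [0, 0, 0.0237, 0, 0, 0, 0], [0, 0, 0.0237, 0, 0, 0, 0], [0, 0, 0.0237, 0, 0, 0, 0], [0, 0, 0.0237, 0, 0, 0, 0.7], [0, 0, 0.0237, 0, 0, 0, 0.8], [0, 0, 0.0237, 0, 0, 0, 1], [0, 0, 0.0237, 0, 0, 0, 1], [0, 0, 0.0237, 0, 0, 0, 1], [0, 0, -0.0333, 0, 0, 0, 1], [0, 0, -0.1, 0, 0, 0, 1], [0, 0, -0.1667, 0, 0, 0, 1], [0, 0, -0.1667, 0, 0, 0, 1], [0, 0, -0.1667, 0, 0, 0, 1], [0, 0, -0.1667, 0, 0, 0, 1], [0, 0, -0.1667, 0, 0, 0, 1]],
])

```text
time_s: 24.85
position: [0.6772, 0.155, 0.1778]
tcp_rot: [[-0.914, -0.405, -0.004], [-0.405, 0.914, -0.0], [0.003, 0.001, -1.0]]
force: [-0.2, 0.1, -1.3]
opening: 0.998
grasp_force: 0.0
```

```bash
python3 - <<'E'
from h import *
go((.5512,.2024),.0697,113.95)
E
```

```text
shift [0.0956 0.0942 0.1085] rz -0.05 | other 180.0 j6 -110.2 j1 3.7
```

Units first: shifts go in shares of 0.6 m and turns go in shares of 120 degrees. So 0.11 m / 0.6 = 0.1833, 0.105 m / 0.6 = 0.175.

Request:
shift_gripper([
  [[0.05, 0.05, 0, 0, 0, 0, 1], [0.1083, 0.105, 0, 0, 0, 0, 1], [0.1618, 0.1578, 0, 0, 0, 0, 1], [0.1618, 0.1578, 0, 0, 0, 0, 1], [0.1618, 0.1578, 0.0667, 0, 0, 0, 1], [0.1618, 0.1578, 0.1333, 0, 0, 0, 1], [0.1618, 0.1578, 0.175, 0, 0, 0, 1], [0.1618, 0.1578, 0.1833, 0, 0, 0, 1], [0.1618, 0.1578, 0.1833, 0, 0, 0, 1], [0.1618, 0.1578, 0.1833, 0, 0, 0, 1], [0.1618, 0.1578, 0.1833, 0, 0, 0, 1], [0.1618, 0.1578, 0.1833, 0, 0, 0, 1], [0.1618, 0.1578, 0.1833, 0, 0, 0, 1], [0.1618, 0.1578, 0.1833, 0, 0, 0, 1], [0.1618, 0.1578, 0.1833, 0, 0, 0, 1]],
])

```text
time_s: 26.35
position: [0.5513, 0.2024, 0.0701]
tcp_rot: [[-0.914, -0.405, 0.0], [-0.405, 0.914, 0.0], [-0.0, -0.0, -1.0]]
force: [-0.3, -0.9, -0.1]
opening: 1.001
grasp_force: 0.0
```

```bash
python3 - <<'E'
from h import *
go((.5512,.2024),.0697,113.95)
E
```

```text
shift [0.0001 0.     0.0004] rz -0.04 | other 180.0 j6 -104.6 j1 9.3
```

To row units: -0.0947 m / 0.6 = -0.1578, -0.0146 m / 0.6 = -0.0243.

Request:
shift_gripper([
  [[0, 0, 0, 0, 0, 0, 0.8], [0, 0, 0, 0, 0, 0, 0.6], [0, 0, 0, 0, 0, 0, 0.4], [0, 0, 0, 0, 0, 0, 0.2], [0, 0, 0, 0, 0, 0, 0], [0, 0, 0, 0, 0, 0, 0], [0, 0, 0, 0, 0, 0, 0], [0, 0, -0.0333, 0, 0, 0, 0], [0, 0, -0.0833, 0, 0, 0, 0], [-0.0083, -0.0583, -0.0833, 0, 0, 0, 0], [-0.0167, -0.1167, -0.0833, 0, 0, 0, 0], [-0.0243, -0.1578, -0.0833, 0, 0, 0, 0], [-0.0243, -0.1578, -0.05, 0, 0, 0, 0], [-0.0243, -0.1578, -0.025, 0, 0, 0, 0], [-0.0243, -0.1578, -0.025, 0, 0, 0, 0], [-0.0243, -0.1578, -0.025, 0, 0, 0, 0], [-0.0243, -0.1578, -0.025, 0, 0, 0, 0], [-0.0243, -0.1578, -0.025, 0, 0, 0, 0], [-0.0243, -0.1578, -0.025, 0, 0, 0, 0]],
])

```text
time_s: 28.25
position: [0.6033, 0.1221, 0.0855]
tcp_rot: [[-0.914, -0.406, 0.001], [-0.406, 0.914, -0.0], [-0.001, -0.001, -1.0]]
force: [0.5, 0.2, -0.9]
opening: 0.509
grasp_force: 30.0
```

```bash
python3 - <<'E'
from h import *
go((.6030,.1217),.0761,113.95)
E
```

```text
shift [ 0.0004 -0.0002  0.0094] rz -0.01 | other 180.0 j6 -112.9 j1 1.1
```

To row units: 0.2 m / 0.6 = 0.3333, 0.0094 m / 0.6 = 0.0157.

Request:
shift_gripper([
  [[0.0003, -0.0003, 0.01, 0, 0, 0, 0], [0.0003, -0.0003, 0.0157, 0, 0, 0, 0], [0.0003, -0.0003, 0.0157, 0, 0, 0, 0], [0.0003, -0.0003, 0.0157, 0, 0, 0, 0], [0.0003, -0.0003, 0.0157, 0, 0, 0, 0], [0.0003, -0.0003, 0.0157, 0, 0, 0, 0], [0.0003, -0.0003, 0.0157, 0, 0, 0, 0.7], [0.0003, -0.0003, 0.0157, 0, 0, 0, 1], [0.0003, -0.0003, 0.0157, 0, 0, 0, 1], [0.0003, -0.0003, 0.0157, 0, 0, 0, 1], [0, 0, -0.05, 0, 0, 0, 1], [0, 0, -0.1167, 0, 0, 0, 1], [0, 0, -0.1667, 0, 0, 0, 1], [0.05, 0.0667, -0.1667, 0, 0, 0, 1], [0.1, 0.1333, -0.1667, 0, 0, 0, 1], [0.15, 0.2, -0.1667, 0, 0, 0, 1], [0.1833, 0.2667, -0.1667, 0, 0, 0, 1], [0.1833, 0.3333, -0.1667, 0, 0, 0, 1], [0.1833, 0.3333, -0.1667, 0, 0, 0, 1]],
])

```text
time_s: 30.15
position: [0.4183, 0.263, 0.1848]
tcp_rot: [[-0.912, -0.41, -0.001], [-0.41, 0.912, 0.001], [0.001, 0.001, -1.0]]
force: [0.8, -0.1, 0.2]
opening: 1.003
grasp_force: 0.0
```

```bash
python3 - <<'E'
from h import *
c=imaging.capture("top");im=c["color"][:,:,::-1]
a=np.vstack([np.array(im[105:225,270:400])]);o=cv2.imread("pics/top0.png")[105:225,270:400]
f=lambda i:cv2.resize(i,None,fx=3,fy=3,interpolation=cv2.INTER_CUBIC)
cv2.imwrite("pics/t9.png",np.hstack([f(o),f(a)]))
d=cv2.imread("pics/scene0.png")[130:280,170:430]; e=imaging.capture("scene")["color"][130:280,170:430,::-1]
cv2.imwrite("pics/s9.png",np.vstack([cv2.resize(i,None,fx=2,fy=2) for i in(d,e)]))
for n,i in(("0",o),("1",a)):
    m=((i[:,:,2].astype(int)-i[:,:,1]>60)&(i[:,:,1]<110)).astype(np.uint8); 
    k=(i.max(2)<80).astype(np.uint8); k[:, 70:]=0
    for q in(m,k):
        _,_,st,ce=cv2.connectedComponentsWithStats(q); j=1+st[1:,4].argmax(); print(n,st[j],ce[j].round(2))
E
```

```text
0 [ 43  67  23  23 287] [54.15 78.36]
0 [ 20  23  31  31 589] [34.68 38.61]
1 [ 42  67  24  23 290] [53.89 78.18]
1 [ 20  24  31  31 585] [34.64 39.72]
```

View pics/t9.png

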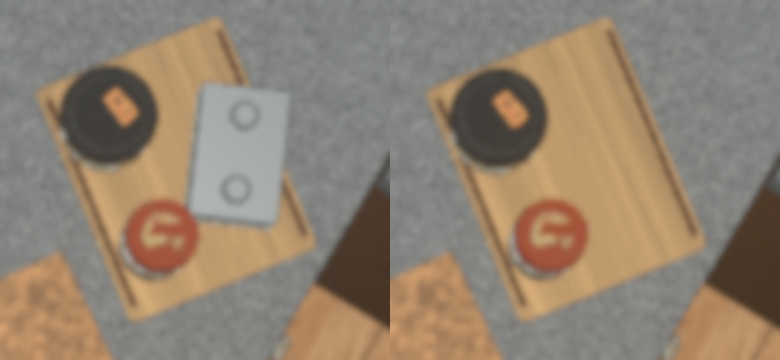

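View pics/s9.png

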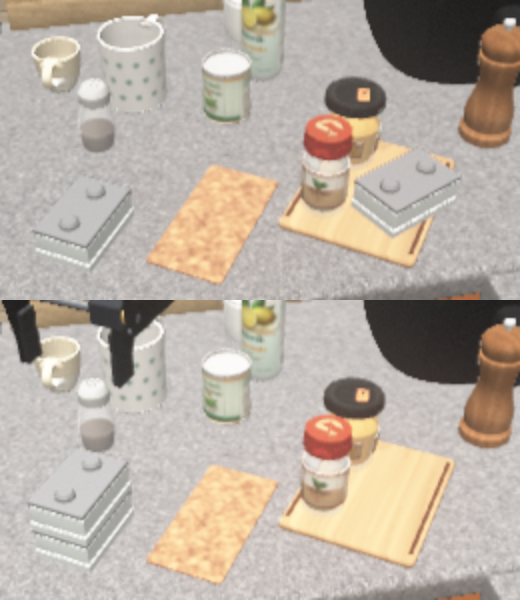

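The pictures show both jars upright on the board. The spice is within 0.5 mm of its start and the jar within about 2 mm. The box is seated on the base, the tin and shaker haven't moved, and the arm is clear, so I'll hand in.

Request:
shift_gripper([
  [[0, 0, 0, 0, 0, 0, 1], [0, 0, 0, 0, 0, 0, 1], [0, 0, 0, 0, 0, 0, 1], [0, 0, 0, 0, 0, 0, 1], [0, 0, 0, 0, 0, 0, 1]],
])

```text
time_s: 30.75
position: [0.4216, 0.2595, 0.1847]
tcp_rot: [[-0.915, -0.404, -0.0], [-0.404, 0.915, -0.0], [0.0, 0.0, -1.0]]
force: [0.9, 0.6, -0.4]
opening: 1.003
grasp_force: 0.0
```

```bash
python3 -c "
from rig import bot, imaging, order
print(order.hand_in())"
```

```text
the job is handed in; nothing more can be done
None
```

Job handed in at 30.75 s: by the last pictures the box sits seated on the second box, both jars are upright on the board (spice within about 0.5 mm of its start, squat jar about 2 mm), and the tin and salt shaker look unmoved.

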